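# Bar and lock a card tray for transport

### The job

Make the filled card tray ready for transport: lay the longer of the two handled retaining bars across the tray's two forked posts, handle up, sunk fully into both forks and centred end to end, lowering it gently rather than dropping or forcing it. Then slide the black lock grip on the tray's side to its end stop, so that its steel tongue covers the bar's end; if the tongue stands over the fork beforehand, draw it back first so the bar can go in. Leave everything else on the table where it is.

Things in the scene. Friction and masses are not known exactly. Their poses are not given: they have to be found in the camera images.
- tray: Black open card tray full of standing cards, fixed to the table: 170 (x) x 138 (y) x 45 mm, cards up to 93 mm above the table. Origin under its centre, z up. Two aluminium forked posts stand at its sides (y = -75 and +75 mm); the bar lies across them along the tray's y at x = 0. Thin grey index tabs rise to 120 mm: at x = +60, y -60..-5 and at x = -56, y +5..+60 mm.
- seat_mid (a point): Point midway between the two fork seats, at seat height (100 mm above the table), axes as the tray's: where the middle of the bar's underside must come.
- fork_a (a point): Middle of the seat of the fork at the tray's y = -75 mm, 100 mm above the table, open at the top. The fork is 12 mm thick in y; the gap between its prongs is 30 mm in x and flares to about 40 mm at the prong tips, 131 mm above the table; 56 mm wide over the tips.
- fork_b (a point): The same for the other fork, at y = +75 mm, next to the lock.
- lock (a joint): Lock slide beyond fork_b, in m: 0 = fully drawn back (towards tray -x), 0.065 = end stop, tongue over the bar's end. Stays where left; 2 N of friction. Its steel tongue, 24 mm wide in x, reaches in from the rail to y = 84 mm, underside 120 mm above the table, middle at tray x = value - 0.065. Above about 0.038 it blocks a bar's way into the fork.
- lock_grip (a point): On the axis of the lock's black square grip (26 x 26 mm, from 129 to 175 mm above the table), 157 mm above the table, where to grip it. At tray y = 122 mm; moves along the tray's x with the lock, above a rail (16 mm wide, 112 mm high, tray x -105 to +45). Axes as the tray's.
- bar_long: The longer retaining bar: aluminium, 200 mm long (own y) x 24 mm wide (own x) x 14 mm thick, with a black plastic handle standing on its middle, 90 mm long (y) x 20 mm wide (x), from 14 to 50 mm above the underside. Lies on the table handle up. Origin at the centre of its underside. About 0.2 kg. Both ends alike: it may go in either way round.
- bar_short: The shorter bar, a bystander: same section and same 90 mm handle, but only 136 mm long, too short to span the posts. Origin at the centre of its underside, long axis y.
- deck_a: Deck box lying flat beside the long bar, bystander: black with grey band, 70 (x) x 95 (y) x 45 mm high; origin under its centre.
- deck_b: Deck box lying flat beside the short bar, bystander: grey with black band, 70 (x) x 95 (y) x 45 mm high; origin under its centre.
- pack: Slim pack of cards standing on edge close beside the long bar, on the side away from deck_a, bystander: 20 (x) x 66 (y) x 48 mm high, white with grey band; origin under its centre.
- tape: Cardboard tape core lying flat, bystander: 90 mm across, 24 mm high; origin under its centre.
- mug: White mug, bystander: 76 mm across, 85 mm high, handle at its +y; origin under its centre.
- brick: Flat stack of cards, bystander: 66 x 91 x 30 mm high; origin under its centre.
- spray: White bottle, bystander: 52 mm across, 130 mm high; origin under its centre.
Not all that is in view belongs to the job. Leave any orange or pink look-alike of the bar_long alone.

How it is judged:
On the way, in this order (a step that is already met when the one before it is completed fails the run):
1. the long bar lies in both forks, centred, handle up, with the lock's tongue still drawn back (x of bar_long in the frame of seat_mid between -0.006 and 0.006 m and y of bar_long in the frame of seat_mid between -0.01 and 0.01 m and z of bar_long in the frame of seat_mid between -0.004 and 0.004 m and angle between the y axis of bar_long and the y axis of tray, either way round below 0.08 rad and angle between bar_long's own z axis and vertical below 0.06 rad and value of joint lock below 0.05 m), for 0.2 s.
2. the lock is slid to its end stop over the seated bar (x of bar_long in the frame of seat_mid between -0.006 and 0.006 m and y of bar_long in the frame of seat_mid between -0.01 and 0.01 m and z of bar_long in the frame of seat_mid between -0.004 and 0.004 m and angle between the y axis of bar_long and the y axis of tray, either way round below 0.08 rad and angle between bar_long's own z axis and vertical below 0.06 rad and value of joint lock above 0.061 m), for 0.2 s.
At the end, for the whole second after the job is handed in: The long bar rests handle up on both fork seats: underside within 4 mm of seat height, within 6 mm of the fork line and 10 mm of centred end to end, within 0.08 rad of the tray's y axis and 0.06 rad of level, at rest; and the lock stands at its end stop (above 0.061 of 0.065 m) (all of step 2 and linear speed of bar_long below 0.02 m/s and angular speed of bar_long below 0.2 rad/s); the robot touches nothing.
It fails at once if the long bar is dropped (falling freely at over 0.5 m/s, about 13 mm of fall) (linear speed of bar_long above 0.5 m/s and contact force between bar_long and the fingers below 0.05 N).
It fails at once if the bar is forced hard onto the tray (contact over 60 N) (contact force between bar_long and tray above 60 N).
It fails at once if another thing on the table is shifted by more than 25 mm (distance of any of bar_short, deck_a, deck_b, pack, tape, mug, brick, spray from where it was at the start of the episode above 0.025 m).
It fails at once if the mug or the bottle is tipped (angle between any of mug, spray's own z axis and vertical above 0.35 rad).
It also fails if it takes over 64 s, if anything falls off the work surface, if the arm or the gripper's body presses on something with over 40 N, if the wrist force passes 120 N, or if a joint passes its speed limit or range.

### The arm

A 6-joint arm with a two-finger parallel gripper is mounted at the origin on the work surface. World frame = base frame: x ahead of the robot, y to its left, z up, the work surface at z = 0. Lengths are in m, angles in rad, forces in N, time in s.
With the tool pointing down it reaches from about 0.3 to 0.75 m from the base axis. Payload 8.5 kg.
Tool frame: the origin (TCP) lies at the very end of the fingers, on their centre line; the grasp point (between the pads) lies ctrl.grip_depth behind it (ctrl.grip_depth is the distance from the TCP to the grasp point, in m); z points along the fingers, y is the line along which they close (so a half turn about z gives the same grasp; the last joint's range is limited). The gripper opens to 85 mm and grips with 20 to 120 N. Pads are 22 mm wide; open, the fingers measure 114 mm over their backs; the gripper's body (76 mm by 85 mm) begins 54 mm behind the grasp point. The pads swing forward as they close: fully open they stand 13 mm farther back than shut.
Start: joints at [-1.429, 0.381, 1.297, -0, 1.464, -0.215], TCP at [0.192, -0.515, 0.231] pointing down, gripper open.
Joint ranges: [-3.11, 3.11], [-0.89, 2.33], [0.22, 2.48], [-1.42, 4.56], [0.17, 2.85], [-2.88, 2.88]. Speed limits (rad/s): [2.39, 2.39, 3.14, 3.14, 3.14, 3.14].

### API

Orientations are given as a unit quaternion [w, x, y, z].
In Python, from station import ctrl, viewer, ticket gives the robot as it stands. The module is installed in compiled form; this text tells all that it offers.
- The arm moves only by the shell command python3 -m crank 'ROWS' [FORCE]. ROWS is JSON, a list that holds one entry, the list of rows, each a list of 5 numbers: the finger opening in m, from 0 to 0.0854, then the shift along the tool's x, y, z in m, then the turn about the tool's z in degrees. A call has exactly 5 rows; each row is the pose to reach, as a shift and turn from the pose commanded when the call began, along the tool's axes at that moment; what a row does not reach only later rows make up. A row lasts 1/8 s, in which the tool goes at most 62.5 mm and 10.7 degrees, less where a joint would pass 70% of its speed; a pose out of reach is approached as far as the arm can. A call with a gripper value outside its range is refused whole. The fingers move at their own pace and stop on an object; FORCE is the grip in N (left out, the last holds). Time passes only in rows, so rows that repeat a pose let the fingers close, or fill a call up. It gives the time, the measured TCP pose, the force, the opening and the grip force at its end, in the units of the state.
- ctrl.observe(): the state, without advancing time (a new reading comes with each control period).
- viewer.read_camera(name): name is "scene" or "top"; returns a dict with "color" (480x640x3 uint8, red, green, blue), "intrinsics" (3x3 intrinsics, pixels), "dist_coeffs" ([k1, k2, p1, p2, k3] as OpenCV has them; the pictures are not rectified), "rvec" (rotation vector, rad) and "tvec" (3), from world to camera coordinates, as OpenCV has them. Camera axes: x right, y down, z forward; pixel columns grow to the right and rows downward; lengths in m; the calibration is good to about 2 mm. A picture is of the moment at which its call begins. There is no depth.
- ticket.finish_job(): hands the job in; it is judged then, once.
The state is a dict: "time": time; "q": joint angles; "dq": joint speeds; "joint_efforts": joint torques, N m; "eef_pos": TCP position; "ee_rot": TCP orientation; "force": force on the tool from outside, world axes, zero at the start; "wrist_torque": the same for the moment, N m; "finger_gap": finger opening in m; "grip_force": force on a finger pad.
Only numpy, scipy, OpenCV 4.12 (cv2) and the standard library are available. Lean on these libraries where they do the work, as an engineer would, in place of code of your own. Each camera call takes 0.05 s, during which the arm holds its last target. There are 200 camera calls.

## Working session

There is one attempt and no reset: what is moved stays moved. The work goes in short steps, Python scripts to look and compute and a shell command to move; the robot and the scene stay as the last step left them, time stands still between calls to the robot, and variables do not carry over. Pictures are saved under pics/ and viewed, at most 10 in all, crops included, and the job is handed in when it is done.

```bash
mkdir -p pics; cat > h.py <<'E'
import numpy as np, cv2
from scipy.spatial.transform import Rotation as R
from station import ctrl, viewer, ticket
def cam(n):
    c=viewer.read_camera(n); return c
def ray(c,uv):
    K=np.array(c["intrinsics"],float); d=np.array(c["dist_coeffs"],float)
    p=cv2.undistortPoints(np.array(uv,float).reshape(-1,1,2),K,d).reshape(-1,2)
    Rm=cv2.Rodrigues(np.array(c["rvec"],float))[0]; t=np.array(c["tvec"],float).ravel()
    D=np.c_[p,np.ones(len(p))]@Rm; return -Rm.T@t,D
def onz(c,uv,z):
    o,D=ray(c,uv); return o+D*((z-o[2])/D[:,2])[:,None]
def proj(c,P):
    return cv2.projectPoints(np.array(P,float).reshape(-1,3),np.array(c["rvec"],float),np.array(c["tvec"],float),np.array(c["intrinsics"],float),np.array(c["dist_coeffs"],float))[0].reshape(-1,2)
def save(c,f,box=None,s=1):
    im=cv2.cvtColor(c["color"],cv2.COLOR_RGB2BGR)
    if box: im=im[box[1]:box[3],box[0]:box[2]]
    cv2.imwrite(f,cv2.resize(im,None,fx=s,fy=s,interpolation=cv2.INTER_CUBIC))
E
python3 - <<'E'
from h import *
for n in("top","scene"):
    c=cam(n); save(c,f"pics/{n}0.png",s=1.25); o,D=ray(c,[[320,240]]); print(n,o,D,np.array(c["intrinsics"])[0,0])
s=ctrl.observe(); print({k:np.round(v,3) for k,v in s.items()}, ctrl.grip_depth)
E
```

```text
top [ 0.43574841 -0.02869431  1.31987921] [[ 0.09158913 -0.00404887 -0.99594863]] 483.112520893492
scene [ 0.89984087 -0.64901773  0.94408023] [[-0.31476801  0.55618357 -0.76916711]] 498.1947229657328
{'time': np.float64(0.1), 'q': array([-1.429,  0.381,  1.298,  0.   ,  1.464, -0.215]), 'dq': array([ 0.001, -0.002, -0.002,  0.001, -0.   ,  0.001]), 'joint_efforts': array([ 2.0000e-03, -4.4922e+01, -2.3166e+01, -0.0000e+00,  4.0000e-03,
       -0.0000e+00]), 'eef_pos': array([ 0.192, -0.515,  0.231]), 'ee_rot': array([-0.001,  0.984,  0.177,  0.   ]), 'force': array([1.046, 0.862, 0.394]), 'wrist_torque': array([-0.038, -0.012, -0.034]), 'grip_force': np.float64(0.0), 'finger_gap': np.float64(0.085)} 0.0187
```

View pics/top0.png

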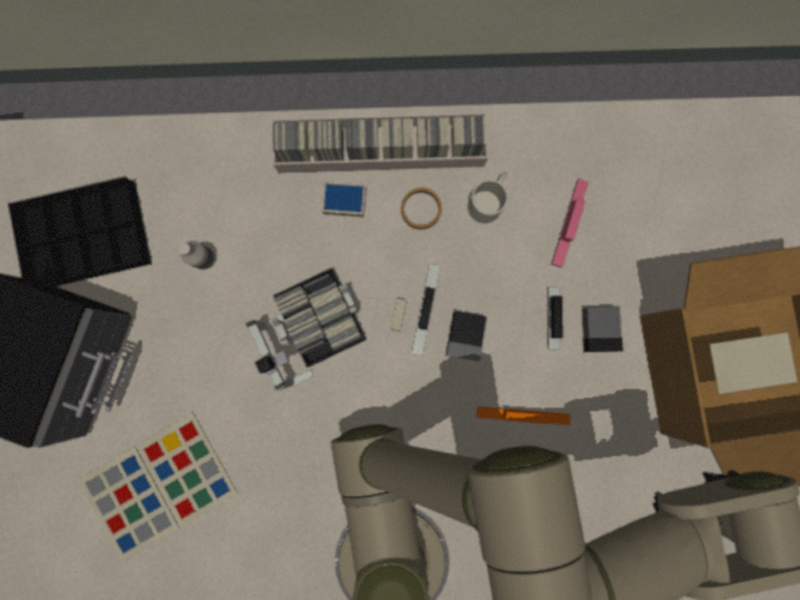

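View pics/scene0.png

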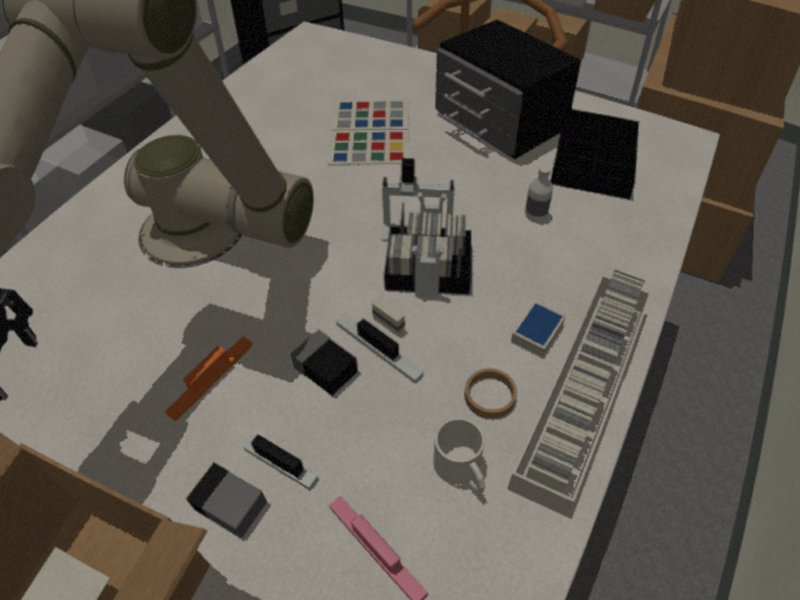

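The top view (800x600) shows the long bar at about (426,309), the pack at (398,314), deck_a at (467,333) and the tray at about (315,320). The lock's black grip is near (264,365). Orange and pink look-alikes are elsewhere. I'll zoom in to measure.

```bash
python3 - <<'E'
from h import *
c=cam("top"); save(c,"pics/topz.png",(190,205,390,325),4)
c=cam("scene"); save(c,"pics/scz.png",(250,110,400,320),2.85)
E
```

```text
(no output)
```

View pics/topz.png

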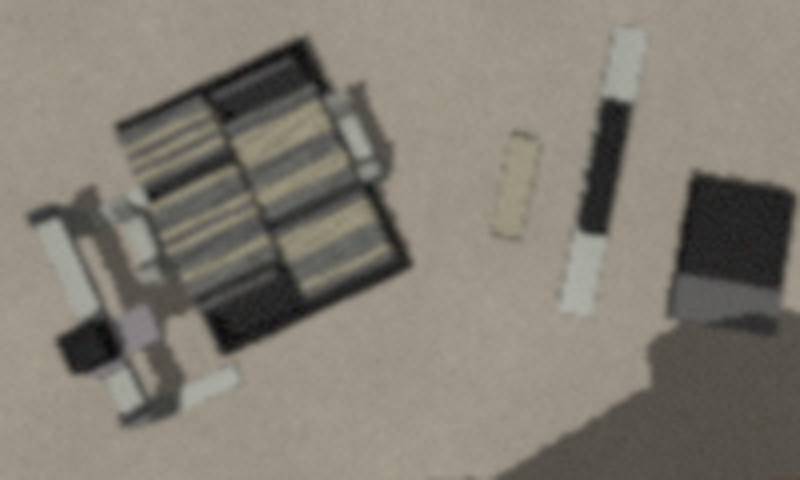

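View pics/scz.png

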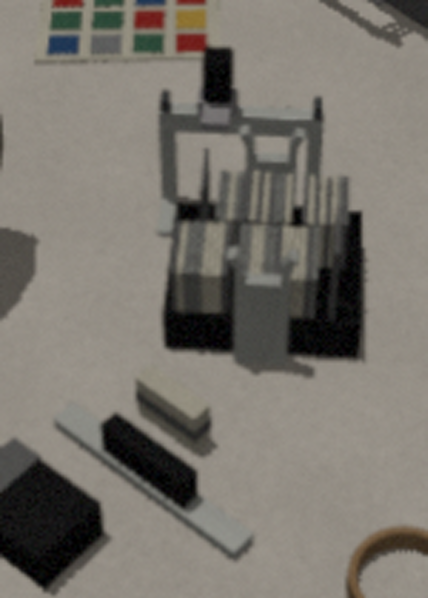

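The zoomed top view shows fork_a at about (355,135), fork_b at (133,238), and the rail from (40,215) to (130,420). The grip is at (88,345) with the tongue at (138,328), so the lock looks mostly drawn back. Tray +x points up and away from the robot. The bar's ends are at (630,27) and (577,313).

```bash
python3 - <<'E'
from h import *
c=cam("top"); s=cam("scene")
zt=lambda l:(np.array(l,float)+.5)/4-.5+[190,205]
zs=lambda l:(np.array(l,float)+.5)/2.85-.5+[250,110]
def show(n,P): print(n,np.round(P[:,:2]*1000).astype(int).tolist())
rim=onz(c,zt([(305,40),(118,125),(225,352),(410,265)]),.045); show("rim",rim); print("centre",rim.mean(0),"sides",np.linalg.norm(np.diff(rim,axis=0),axis=1))
xa=(rim[0]+rim[1]-rim[2]-rim[3]); print("tray yaw",np.degrees(np.arctan2(xa[1],xa[0])))
show("prongs top b,a",onz(c,zt([(118,208),(148,275),(340,98),(370,180)]),.131))
show("seats b,a",onz(c,zt([(140,235),(354,135)]),.1))
show("rail ends",onz(c,zt([(40,215),(130,420)]),.112)); show("grip top",onz(c,zt([(85,345)]),.175)); show("tongue",onz(c,zt([(140,328)]),.122))
show("scene: grip top, prongs b, prongs a, tongue",np.vstack([onz(s,zs([(217,52)]),.175),onz(s,zs([(245,132),(300,135)]),.131),onz(s,zs([(233,254),(292,257)]),.131),onz(s,zs([(215,115)]),.122)]))
for n,im,(x0,y0,x1,y1),cc in(("top",c,(322,205,356,290),c),("scene",s,(280,250,345,310),s)):
    g=cv2.cvtColor(im["color"],cv2.COLOR_RGB2GRAY)[y0:y1,x0:x1]
    for k,m,z in(("dark",g<70,.05),("bright",g>165,.014)):
        cs=cv2.findContours(m.astype(np.uint8),0,1)[0]; cs=sorted(cs,key=cv2.contourArea)[-2:]
        for q in cs:
            if cv2.contourArea(q)<8: continue
            b=cv2.boxPoints(cv2.minAreaRect(q))+[x0,y0]; print(n,k,cv2.contourArea(q),np.round(b).astype(int).tolist()); show("",onz(cc,b,z))
bar=onz(c,zt([(613,25),(647,28),(595,315),(558,310)]),.014); show("bar",bar)
hd=onz(c,zt([(602,98),(631,102),(608,235),(580,232)]),.05); show("handle",hd)
for q in(bar,hd):
    a=q[0]+q[1]-q[2]-q[3]; print(q.mean(0),np.linalg.norm(a)/2,np.degrees(np.arctan2(a[1],a[0])))
show("scene bar ends top",onz(s,zs([(70,411),(238,545)]),.014))
show("scene handle top",onz(s,zs([(107,420),(192,493)]),.05))
show("pack top",onz(c,zt([(525,133),(505,238)]),.048)); show("deck_a",onz(c,zt([(693,173),(672,318)]),.045))
print(proj(c,[[.4,-.1,0]]))
E
```

```text
rim [[625, 108], [572, 234], [420, 165], [473, 42]]
centre [0.52255528 0.13725267 0.045     ] sides [0.13624019 0.16681553 0.13432067]
tray yaw 23.887306870047524
prongs top b,a [[511, 217], [469, 199], [575, 78], [524, 61]]
seats b,a [[496, 209], [555, 72]]
rail ends [[510, 270], [380, 215]]
grip top [[428, 228]]
tongue [[437, 206]]
scene: grip top, prongs b, prongs a, tongue [[424, 233], [472, 195], [516, 214], [532, 58], [575, 78], [433, 212]]
top dark 182.5 [[334, 262], [340, 230], [347, 231], [341, 263]]
 [[494, -69], [579, -89], [575, -106], [490, -87]]
top bright 76.5 [[330, 282], [333, 265], [340, 266], [337, 283]]
 [[442, -57], [488, -68], [483, -86], [438, -75]]
scene dark 110.0 [[296, 258], [299, 249], [324, 257], [321, 266]]
 [[513, -75], [505, -48], [565, -41], [572, -69]]
scene dark 470.0 [[281, 264], [289, 253], [324, 279], [316, 290]]
 [[491, -105], [491, -70], [594, -96], [592, -129]]
bar [[634, -99], [631, -122], [437, -80], [441, -55]]
handle [[580, -88], [577, -107], [489, -89], [492, -71]]
[ 0.53569338 -0.08892563  0.014     ] 0.1978540734082038 -12.436588099666743
[ 0.53430833 -0.08854768  0.05      ] 0.08953327514754623 -11.415177410974154
scene bar ends top [[444, -65], [629, -116]]
scene handle top [[492, -82], [586, -112]]
pack top [[558, -36], [489, -21]]
deck_a [[529, -147], [434, -129]]
[[345.96102382 296.83059722]]
```

```bash
cat > go.py <<'E'
import sys
from h import *
def rel(x,y,z,head):
    s=ctrl.observe(); q=s["ee_rot"]; Rm=R.from_quat(np.r_[q[1:],q[0]]).as_matrix()
    h=np.degrees(np.arctan2(Rm[1,0],Rm[0,0])); d=Rm.T@(np.array([x,y,z])-s["eef_pos"])
    print("t",round(float(s["time"]),2),"pos",np.round(s["eef_pos"],4),"h",round(h,2),"zaxis",np.round(Rm[:,2],3),"gap",round(float(s["finger_gap"]),4),"F",np.round(s["force"],1))
    print("shift mm",np.round(d*1000,1),"turn",round((h-head+180)%360-180,2),"q6",round(float(s["q"][5]),2))
if __name__=="__main__": rel(*map(float,sys.argv[1:5]))
E
python3 -m crank '[[[0.042,0.026,-0.036,0,-10],[0.042,0.052,-0.072,0,-20],[0.042,0.078,-0.108,0,-30],[0.042,0.104,-0.144,0,-40],[0.042,0.13,-0.18,0,-50]]]' 40
python3 go.py .535 -.0887 .15 168
```

```text
time: 0.92
eef_pos: [0.2512, -0.2998, 0.2314]
ee_rot: [0.0, 0.815, 0.579, 0.0]
force: [0.9, -0.2, 0.8]
finger_gap: 0.0421
grip_force: 0.0
t 0.93 pos [ 0.2512 -0.2998  0.2314] h 70.76 zaxis [ 0. -0. -1.] gap 0.0421 F [ 0.9 -0.2  0.8]
shift mm [292.9 198.3  81.4] turn -97.24 q6 -0.84
```

```bash
python3 -m crank '[[[0.042,0.032,0.02,0,-10],[0.042,0.064,0.04,0,-20],[0.042,0.096,0.06,0,-30],[0.042,0.128,0.08,0,-40],[0.042,0.16,0.1,0,-49]]]'
python3 go.py .535 -.0887 .15 168
```

```text
time: 1.55
eef_pos: [0.3997, -0.1831, 0.2314]
ee_rot: [0.0, 0.502, 0.865, -0.0]
force: [-0.6, -0.0, 0.2]
finger_gap: 0.0421
grip_force: 0.0
t 1.55 pos [ 0.3997 -0.1831  0.2314] h 119.75 zaxis [ 0. -0. -1.] gap 0.0421 F [-0.6 -0.   0.2]
shift mm [ 14.8 164.3  81.4] turn -48.25 q6 -1.22
```

```bash
python3 -m crank '[[[0.042,0.003,0.033,0.016,-10],[0.042,0.006,0.066,0.032,-20],[0.042,0.009,0.099,0.048,-30],[0.042,0.012,0.132,0.064,-40],[0.042,0.015,0.164,0.081,-48.2]]]'
python3 -m crank '[[[0.042,0,0,0.02,0],[0.042,0,0,0.04,0],[0.042,0,0,0.06,0],[0.042,0,0,0.07,0],[0.042,0,0,0.07,0]]]'
python3 go.py .535 -.0887 .02 168
python3 - <<'E'
from h import *
c=cam("scene"); save(c,"pics/near.png",(240,180,400,300),5)
E
```

```text
time: 2.17
eef_pos: [0.5352, -0.0896, 0.1498]
ee_rot: [0.0, 0.105, 0.994, -0.0]
force: [-0.4, -1.2, -0.0]
finger_gap: 0.042
grip_force: 0.0
time: 2.8
eef_pos: [0.5342, -0.0903, 0.0801]
ee_rot: [-0.0, 0.108, 0.994, 0.0]
force: [-0.5, 0.3, -1.1]
finger_gap: 0.0418
grip_force: 0.0
t 2.8 pos [ 0.5342 -0.0903  0.0801] h 167.64 zaxis [-0.001  0.    -1.   ] gap 0.0418 F [-0.5  0.3 -1.1]
shift mm [-0.5  1.7 60.1] turn -0.36 q6 -1.74
```

View pics/near.png

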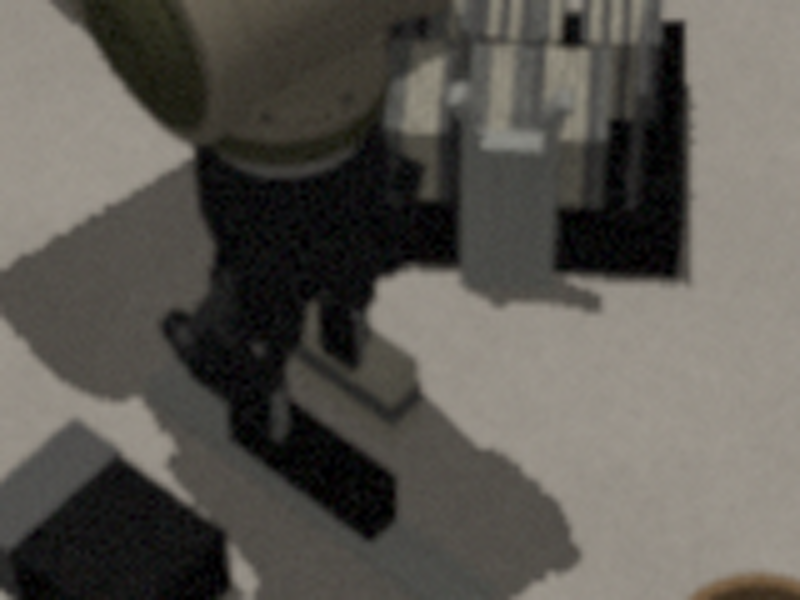

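The close view shows the fingers straddling the handle, with the tips near (270,435) and (345,355) and the pack clear. I'll descend and grip.

```bash
python3 -m crank '[[[0.042,0,0.0017,0.015,-0.3],[0.042,0,0.0017,0.03,-0.3],[0.042,0,0.0017,0.042,-0.3],[0.042,0,0.0017,0.052,-0.3],[0.042,0,0.0017,0.059,-0.3]]]'
python3 go.py .535 -.0887 .02 168
python3 -m crank '[[[0.0,0,0,0,0],[0.0,0,0,0,0],[0.0,0,0,0,0],[0.0,0,0,0,0],[0.0,0,0,0,0]]]' 60
python3 go.py .535 -.0887 .02 168
```

```text
time: 3.48
eef_pos: [0.5346, -0.0886, 0.0206]
ee_rot: [-0.0, 0.105, 0.994, 0.0]
force: [0.1, -0.0, -0.8]
finger_gap: 0.0416
grip_force: 0.0
t 3.48 pos [ 0.5346 -0.0886  0.0206] h 167.94 zaxis [-0.  0. -1.] gap 0.0416 F [ 0.1 -0.  -0.8]
shift mm [-0.4  0.   0.6] turn -0.06 q6 -1.74
time: 4.1
eef_pos: [0.5346, -0.0886, 0.0214]
ee_rot: [0.0, 0.105, 0.994, 0.0]
force: [0.4, 0.2, -2.3]
finger_gap: 0.0186
grip_force: 58.9
t 4.1 pos [ 0.5346 -0.0886  0.0214] h 167.94 zaxis [ 0. -0. -1.] gap 0.0186 F [ 0.4  0.2 -2.3]
shift mm [-0.4 -0.   1.4] turn -0.06 q6 -1.74
```

```bash
python3 -m crank '[[[0.0,0,0,-0.015,0],[0.0,0,0,-0.05,0],[0.0,0,0,-0.095,0],[0.0,0,0,-0.14,0],[0.0,0,0,-0.175,0]]]'
python3 -m crank '[[[0.0,0,0,-0.005,9],[0.0,0,0,-0.005,18],[0.0,0,0,-0.005,27],[0.0,0,0,-0.005,36],[0.0,0,0,-0.005,45]]]'
python3 go.py .522 .138 .20 113.3
```

```text
time: 4.72
eef_pos: [0.5346, -0.0886, 0.1995]
ee_rot: [0.001, 0.105, 0.994, -0.0]
force: [-0.2, -0.7, -2.4]
finger_gap: 0.0191
grip_force: 58.9
time: 5.35
eef_pos: [0.5344, -0.0885, 0.2024]
ee_rot: [0.0, 0.48, 0.877, 0.0]
force: [0.4, -0.6, -1.8]
finger_gap: 0.0193
grip_force: 58.9
t 5.35 pos [ 0.5344 -0.0885  0.2024] h 122.65 zaxis [ 0.001 -0.    -1.   ] gap 0.0193 F [ 0.4 -0.6 -1.8]
shift mm [197.5 111.7   2.3] turn 9.35 q6 -0.95
```

```bash
python3 -m crank '[[[0.0,0.03,0.017,0,3],[0.0,0.07,0.04,0,6],[0.0,0.11,0.062,0,9.35],[0.0,0.15,0.085,0,9.35],[0.0,0.18,0.102,0,9.35]]]'
python3 go.py .522 .138 .20 113.3
```

```text
time: 5.98
eef_pos: [0.5218, 0.1197, 0.2025]
ee_rot: [0.0, 0.547, 0.837, 0.0]
force: [0.4, -1.2, -1.7]
finger_gap: 0.0192
grip_force: 58.9
t 5.97 pos [0.5218 0.1197 0.2025] h 113.64 zaxis [ 0.001  0.    -1.   ] gap 0.0192 F [ 0.4 -1.2 -1.7]
shift mm [16.7  7.5  2.5] turn 0.34 q6 -0.41
```

```bash
python3 -m crank '[[[0.0,0.01,0.004,0,0.3],[0.0,0.0165,0.0075,0.005,0.3],[0.0,0.0165,0.0075,0.02,0.3],[0.0,0.0165,0.0075,0.035,0.3],[0.0,0.0165,0.0075,0.035,0.3]]]'
python3 go.py .522 .138 .1206 113.3
python3 - <<'E'
from h import *
c=cam("top"); s=cam("scene")
a=cv2.cvtColor(c["color"],cv2.COLOR_RGB2BGR)[220:320,185:305]; b=cv2.cvtColor(s["color"],cv2.COLOR_RGB2BGR)[120:240,295:395]
a=cv2.resize(a,(480,400),interpolation=2); b=cv2.resize(b,None,fx=4.5,fy=4.5,interpolation=2)[:540,:310]
b=cv2.resize(cv2.cvtColor(s["color"],cv2.COLOR_RGB2BGR)[125:230,300:380],(304,399),interpolation=2)
cv2.imwrite("pics/place.png",np.hstack([a[:399],b]))
E
```

```text
time: 6.6
eef_pos: [0.5223, 0.1351, 0.1654]
ee_rot: [-0.001, 0.55, 0.835, -0.001]
force: [-0.3, -0.1, -2.0]
finger_gap: 0.0195
grip_force: 58.9
t 6.6 pos [0.5223 0.1351 0.1654] h 113.22 zaxis [-0.002 -0.    -1.   ] gap 0.0195 F [-0.3 -0.1 -2. ]
shift mm [ 2.8  1.  44.8] turn -0.08 q6 -0.37
```

View pics/place.png

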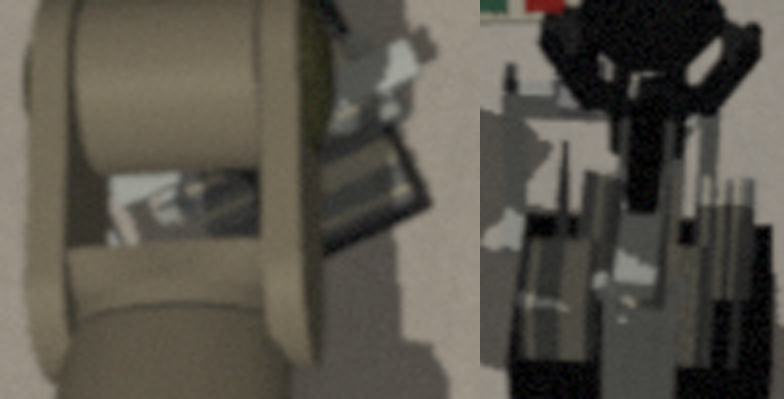

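The scene half shows the bar's end at about (640,275) over fork_a, between its prongs; the top half shows that end near (400,65). I'll compare this with the projected corners.

```bash
python3 - <<'E'
from h import *
s=cam("scene"); st=ctrl.observe(); p=st["eef_pos"]
def f(c,yaw,P):
    a=np.radians(yaw); return np.array([[c[0]+x*np.cos(a)-y*np.sin(a),c[1]+x*np.sin(a)+y*np.cos(a),z] for x,y,z in P])
zb=p[2]-.0206
bar=proj(s,f(p,113.3-90,[(-.012,-.1,zb),(.012,-.1,zb),(.012,-.1,zb+.014),(-.012,-.1,zb+.014)]))
fk=proj(s,f((.522,.138),23.3,[(-.02,-.081,.131),(.02,-.081,.131),(-.015,-.081,.1),(.015,-.081,.1),(-.028,-.081,.131),(.028,-.081,.131)]))
print(bar.round(1).tolist(),fk.round(1).tolist())
im=cv2.cvtColor(s["color"],cv2.COLOR_RGB2BGR)
S=8;x0,y0=315,165
z=cv2.resize(im[y0:y0+60,x0:x0+60],None,fx=S,fy=S,interpolation=2); w=cv2.convertScaleAbs(z,alpha=1.6)
v=z.copy()
v=w.copy()
for q,col in((bar,(0,0,255)),(fk,(0,255,0))):
    for u in q: cv2.circle(v,tuple(int(t) for t in ((u-[x0,y0]+.5)*S)),3,col,-1)
cv2.imwrite("pics/chk.png",np.hstack([w,v])[:, :].copy()[:, 100:900])
E
```

```text
[[335.3, 202.5], [346.1, 203.1], [346.3, 198.7], [335.4, 198.1]] [[332.4, 200.1], [350.0, 201.2], [334.5, 209.6], [347.4, 210.4], [328.9, 199.9], [353.5, 201.4]]
```

View pics/chk.png

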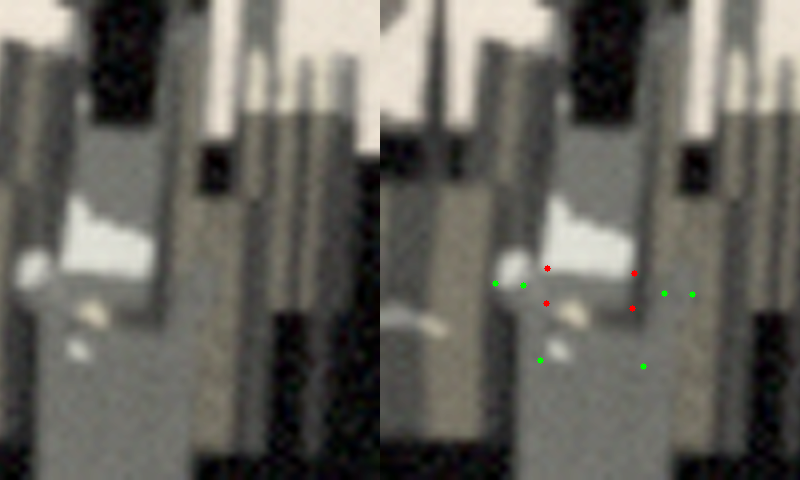

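The red predicted bar corners coincide with the bar's end face at (540–635, 275) and sit midway between the green fork prongs, so it's safe to lower.

```bash
python3 -m crank '[[[0.0,0.0028,0.001,0,0],[0.0,0.0028,0.001,0.007,0],[0.0,0.0028,0.001,0.014,0],[0.0,0.0028,0.001,0.02,0],[0.0,0.0028,0.001,0.025,0]]]'
python3 go.py .522 .138 .1206 113.3
```

```text
time: 7.38
eef_pos: [0.5224, 0.139, 0.1408]
ee_rot: [-0.0, 0.55, 0.835, -0.0]
force: [-0.0, 0.3, -1.4]
finger_gap: 0.0192
grip_force: 58.9
t 7.38 pos [0.5224 0.139  0.1408] h 113.29 zaxis [-0. -0. -1.] gap 0.0192 F [-0.   0.3 -1.4]
shift mm [-0.7 -0.7 20.2] turn -0.01 q6 -0.37
```

```bash
python3 -m crank '[[[0.0,-0.0007,-0.0007,0.003,0],[0.0,-0.0007,-0.0007,0.006,0],[0.0,-0.0007,-0.0007,0.009,0],[0.0,-0.0007,-0.0007,0.012,0],[0.0,-0.0007,-0.0007,0.014,0]]]'
python3 go.py .522 .138 .1206 113.3
```

```text
time: 8.0
eef_pos: [0.5221, 0.1381, 0.1272]
ee_rot: [-0.0, 0.55, 0.835, -0.0]
force: [-0.1, 0.5, -1.4]
finger_gap: 0.0191
grip_force: 58.9
t 8.0 pos [0.5221 0.1381 0.1272] h 113.29 zaxis [-0.  0. -1.] gap 0.0191 F [-0.1  0.5 -1.4]
shift mm [-0.  -0.1  6.6] turn -0.01 q6 -0.37
```

```bash
python3 -m crank '[[[0.0,0,0,0.001,0],[0.0,0,0,0.002,0],[0.0,0,0,0.003,0],[0.0,0,0,0.004,0],[0.0,0,0,0.005,0]]]'
python3 -m crank '[[[0.0,0,0,0.0005,0],[0.0,0,0,0.001,0],[0.0,0,0,0.0015,0],[0.0,0,0,0.0015,0],[0.0,0,0,0.0015,0]]]'
python3 go.py .522 .138 .1206 113.3
```

```text
time: 8.62
eef_pos: [0.5221, 0.138, 0.1223]
ee_rot: [-0.0, 0.55, 0.835, 0.0]
force: [0.7, -0.7, -2.1]
finger_gap: 0.019
grip_force: 58.9
time: 9.25
eef_pos: [0.5221, 0.1381, 0.1212]
ee_rot: [0.0, 0.55, 0.835, 0.0]
force: [-3.7, -0.3, 5.2]
finger_gap: 0.0192
grip_force: 59.8
t 9.25 pos [0.5221 0.1381 0.1212] h 113.3 zaxis [ 0. -0. -1.] gap 0.0192 F [-3.7 -0.3  5.2]
shift mm [-0.  -0.1  0.6] turn -0.0 q6 -0.37
```

Contact came at seat height with a light force. Next I'll release and back off straight up.

```bash
python3 -m crank '[[[0.025,0,0,0,0],[0.04,0,0,0,0],[0.04,0,0,0,0],[0.04,0,0,0,0],[0.04,0,0,0,0]]]'
python3 -m crank '[[[0.04,0,0,-0.01,0],[0.04,0,0,-0.035,0],[0.04,0,0,-0.07,0],[0.04,0,0,-0.1,0],[0.04,0,0,-0.1,0]]]'
python3 go.py .427 .230 .23 113.3
```

```text
time: 9.88
eef_pos: [0.5221, 0.138, 0.1208]
ee_rot: [-0.0, 0.55, 0.835, -0.0]
force: [0.4, 0.3, -0.2]
finger_gap: 0.0403
grip_force: 0.0
time: 10.5
eef_pos: [0.5229, 0.1382, 0.2236]
ee_rot: [0.002, 0.55, 0.835, 0.002]
force: [-0.0, -0.8, -0.4]
finger_gap: 0.0397
grip_force: 0.0
t 10.5 pos [0.5229 0.1382 0.2236] h 113.3 zaxis [ 0.005  0.    -1.   ] gap 0.0397 F [-0.  -0.8 -0.4]
shift mm [122.3 -51.7  -6.9] turn -0.0 q6 -0.37
```

```bash
python3 -m crank '[[[0.055,0.025,-0.011,-0.007,0],[0.055,0.055,-0.023,-0.007,0],[0.055,0.09,-0.038,-0.007,0],[0.055,0.122,-0.052,-0.007,0],[0.055,0.122,-0.052,-0.007,0]]]'
python3 go.py .427 .230 .1383 113.3
python3 - <<'E'
from h import *
s=cam("scene"); im=cv2.cvtColor(s["color"],cv2.COLOR_RGB2BGR); x0,y0,S=300,105,5
v=cv2.convertScaleAbs(cv2.resize(im[y0:y0+115,x0:x0+90],None,fx=S,fy=S,interpolation=2),alpha=1.5); w=v.copy()
a=np.radians(23.3); M=np.array([[np.cos(a),-np.sin(a),0],[np.sin(a),np.cos(a),0],[0,0,1]])
P=[(x,y,z) for y in(-.1,.1) for x in(-.012,.012) for z in(.1,.114)]+[(x,y,.15) for x in(-.01,.01) for y in(-.045,.045)]+[(-.05+x,.122+y,.175) for x in(-.013,.013) for y in(-.013,.013)]
for u in proj(s,np.array(P)@M.T+[.522,.138,0]): cv2.circle(w,tuple(int(t) for t in (u-[x0,y0]+.5)*S),2,(0,0,255),-1)
cv2.imwrite("pics/seated.png",np.hstack([v,w])[:, :800] if v.shape[1]*2>800 else np.hstack([v,w]))
E
```

```text
time: 11.12
eef_pos: [0.4244, 0.2306, 0.2276]
ee_rot: [-0.0, 0.549, 0.836, -0.0]
force: [-0.5, -0.8, 1.1]
finger_gap: 0.0551
grip_force: 0.0
t 11.12 pos [0.4244 0.2306 0.2276] h 113.44 zaxis [-0.001 -0.    -1.   ] gap 0.0551 F [-0.5 -0.8  1.1]
shift mm [-1.6  2.2 89.3] turn 0.14 q6 -0.16
```

```bash
python3 -c "
import cv2;a=cv2.imread('pics/seated.png');print(a.shape)"
```

```text
(575, 800, 3)
```

View pics/seated.png

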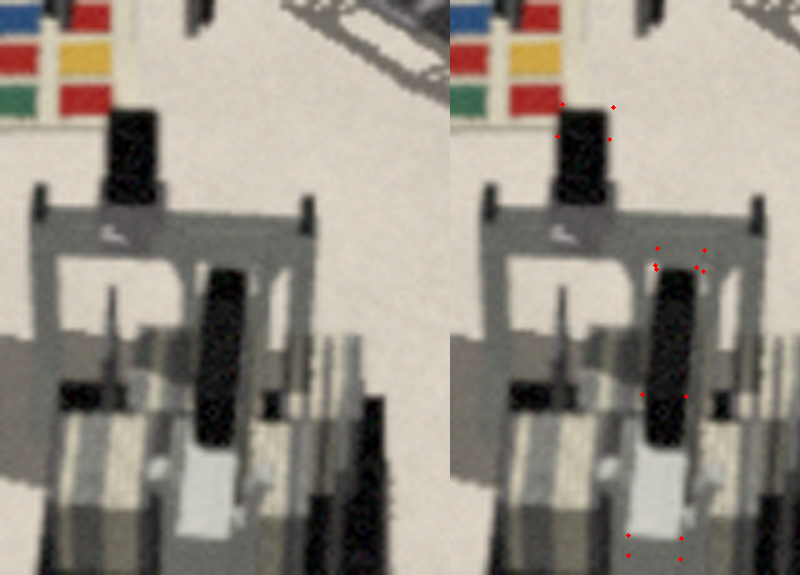

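The bar is seated at the predicted pose (end face at about (207,540), handle at (220,360)). The lock's grip at (133,140) matches x ≈ -50 mm. Now I'll descend onto the grip.

```bash
python3 -m crank '[[[0.055,-0.0015,0.0025,0.005,0],[0.055,-0.0015,0.0025,0.025,0],[0.055,-0.0015,0.0025,0.045,0],[0.055,-0.0015,0.0025,0.065,0],[0.055,-0.0015,0.0025,0.075,0]]]'
python3 -m crank '[[[0.055,0,0,0.007,0],[0.055,0,0,0.014,0],[0.055,0,0,0.014,0],[0.055,0,0,0.014,0],[0.055,0,0,0.014,0]]]'
python3 go.py .4275 .230 .1383 113.3
python3 -m crank '[[[0.02,0,0,0,0],[0.02,0,0,0,0],[0.02,0,0,0,0],[0.02,0,0,0,0],[0.02,0,0,0,0]]]' 30
python3 go.py .4829 .2538 .1383 113.3
```

```text
time: 11.8
eef_pos: [0.4293, 0.2284, 0.1515]
ee_rot: [-0.001, 0.55, 0.835, -0.001]
force: [-0.1, -0.5, -0.3]
finger_gap: 0.0549
grip_force: 0.0
time: 12.42
eef_pos: [0.4291, 0.2292, 0.1392]
ee_rot: [0.0, 0.55, 0.835, 0.0]
force: [0.6, -0.6, -0.5]
finger_gap: 0.055
grip_force: 0.0
t 12.43 pos [0.4291 0.2292 0.1392] h 113.3 zaxis [ 0.001  0.    -1.   ] gap 0.055 F [ 0.6 -0.6 -0.5]
shift mm [ 1.3 -1.1  0.9] turn -0.0 q6 -0.16
time: 13.05
eef_pos: [0.429, 0.2292, 0.139]
ee_rot: [0.0, 0.55, 0.835, 0.0]
force: [-2.8, -0.8, 4.3]
finger_gap: 0.0259
grip_force: 31.3
t 13.05 pos [0.429  0.2292 0.139 ] h 113.3 zaxis [ 0.  0. -1.] gap 0.0259 F [-2.8 -0.8  4.3]
shift mm [ 1.3 59.3  0.7] turn 0.0 q6 -0.16
```

```bash
python3 -m crank '[[[0.02,0,0.006,0,0],[0.02,0,0.016,0,0],[0.02,0,0.027,0,0],[0.02,0,0.037,0,0],[0.02,0,0.044,0,0]]]'
python3 go.py .4737 .2500 .1383 113.3
python3 -m crank '[[[0.02,0,0.001,0,0],[0.02,0,0.002,0,0],[0.02,0,0.003,0,0],[0.02,0,0.004,0,0],[0.02,0,0.005,0,0]]]'
python3 go.py .4737 .2500 .1383 113.3
```

```text
time: 13.68
eef_pos: [0.4698, 0.2472, 0.139]
ee_rot: [-0.0, 0.55, 0.835, 0.0]
force: [-3.8, 1.4, 7.1]
finger_gap: 0.0257
grip_force: 31.4
t 13.68 pos [0.4698 0.2472 0.139 ] h 113.3 zaxis [ 0.     0.001 -1.   ] gap 0.0257 F [-3.8  1.4  7.1]
shift mm [1.  4.7 0.7] turn 0.0 q6 -0.15
time: 14.3
eef_pos: [0.4735, 0.2489, 0.139]
ee_rot: [-0.001, 0.55, 0.835, -0.0]
force: [-7.0, -1.4, 8.7]
finger_gap: 0.0255
grip_force: 31.9
t 14.3 pos [0.4735 0.2489 0.139 ] h 113.31 zaxis [-0.002  0.    -1.   ] gap 0.0255 F [-7.  -1.4  8.7]
shift mm [1.  0.7 0.7] turn 0.01 q6 -0.14
```

```bash
python3 -m crank '[[[0.02,0,0.0006,0,0],[0.02,0,0.0012,0,0],[0.02,0,0.0018,0,0],[0.02,0,0.0024,0,0],[0.02,0,0.003,0,0]]]'
python3 go.py .4737 .2500 .139 113.3
```

```text
time: 14.92
eef_pos: [0.4737, 0.2489, 0.139]
ee_rot: [-0.002, 0.55, 0.835, -0.003]
force: [-21.3, -7.8, 16.8]
finger_gap: 0.0258
grip_force: 33.4
t 14.93 pos [0.4737 0.2489 0.139 ] h 113.33 zaxis [-0.007 -0.003 -1.   ] gap 0.0258 F [-21.3  -7.8  16.8]
shift mm [ 1.   0.4 -0. ] turn 0.03 q6 -0.14
```

The end stop has been reached: the TCP stopped at the predicted point with force rising. I'll relieve the pressure, release and retreat.

```bash
python3 -m crank '[[[0.02,0,-0.0015,0,0],[0.02,0,-0.003,0,0],[0.045,0,-0.003,0,0],[0.055,0,-0.003,0,0],[0.055,0,-0.003,0,0]]]'
python3 -m crank '[[[0.055,0,0,-0.015,0],[0.055,0,0,-0.05,0],[0.055,0,0,-0.09,0],[0.055,0,0,-0.12,0],[0.055,0,0,-0.12,0]]]'
python3 -m crank '[[[0.055,0.03,-0.03,0,0],[0.055,0.06,-0.06,0,0],[0.055,0.09,-0.09,0,0],[0.055,0.11,-0.11,0,0],[0.055,0.11,-0.11,0,0]]]'
python3 - <<'E'
from h import *
s=cam("scene");c=cam("top")
a=cv2.resize(cv2.cvtColor(s["color"],cv2.COLOR_RGB2BGR)[105:220,300:390],None,fx=5,fy=5,interpolation=2)[:500,:400]
b=cv2.resize(cv2.cvtColor(c["color"],cv2.COLOR_RGB2BGR)[205:305,185:265+20],None,fx=4,fy=5,interpolation=2)[:500,:400]
cv2.imwrite("pics/end.png",cv2.convertScaleAbs(np.hstack([a,b]),alpha=1.4))
E
```

```text
time: 15.55
eef_pos: [0.4742, 0.2485, 0.1386]
ee_rot: [-0.0, 0.55, 0.835, -0.0]
force: [0.2, 0.4, 0.4]
finger_gap: 0.0551
grip_force: 0.0
time: 16.18
eef_pos: [0.4747, 0.2487, 0.2607]
ee_rot: [0.002, 0.55, 0.835, 0.002]
force: [-0.2, -0.4, -0.1]
finger_gap: 0.0555
grip_force: 0.0
time: 16.8
eef_pos: [0.328, 0.3064, 0.258]
ee_rot: [-0.0, 0.549, 0.836, -0.001]
force: [0.0, 0.3, 0.4]
finger_gap: 0.055
grip_force: 0.0
```

View pics/end.png

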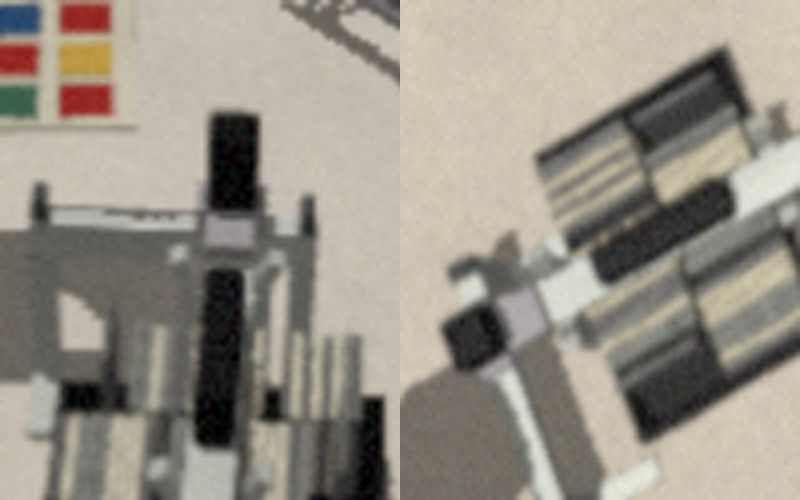

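The pictures show the grip in line with the bar at (235,160) on the left and the tongue over the bar's end at (520,320) on the right. The bar is seated and the robot is clear.

```bash
python3 -c "
from station import ticket
print(ticket.finish_job())"
```

```text
the job is handed in; nothing more can be done
None
```

The long bar is in both forks, handle up, the lock is slid to its end stop with the tongue over the bar's end, and I handed the job in at about 17 s of the 64 s; the hand-in gave no verdict.

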